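Raise the hood window to the green band

TASK

Open the sample hood to its working height: with your fingertips beneath the window's blue lip, push the counterweighted window gently up its slanted rails until the red stripe stands within the green band on the right rail, without running it past the band, then let go and move clear. Push only from beneath: do not grip the lip or press on the rubber strip on top of it, do not shift the green band, and leave the racks, bottles, jar and tip box where they stand.

Things in the scene. Friction and masses are not known exactly. Their poses are not given: they have to be found in the camera images.
- hood: White benchtop sample hood, fixed: 340 mm deep (x axis, away from the robot at yaw 0), 580 mm wide (y), 376 mm to its roof. Two side rails lean 30 degrees back from the vertical, away from the robot, and rise to about 0.46 m. Floor 20 mm thick, sill 32 mm high along the front edge; between sill and window is an open gap, empty beneath the lip. Origin: at bench level, 180 mm behind its front edge, mid-width.
- sash: The sliding window: clear pane 470 mm wide, 260 mm long, leaning 30 degrees back. Origin: middle of its lower edge. z points up the slope, the only way it slides (200 mm travel from fully down); y runs along its width (to the robot's left); -x points out of the pane, towards the robot and upward. Counterweighted: stays where it is left; about 2 to 5 N up the slope moves it.
- lip_edge (a point): Middle of the outer lower edge of the blue lip: a bar 340 mm wide, 10 mm thick, that stands out 42 mm square from the pane along the window's lower edge (its underside is level with that edge). Axes as sash.
- lip_cap: Black rubber strip, 30 x 330 x 4 mm, along the upper side of the lip (z of the window); not to be pressed, the lip is only pushed from beneath. Origin: the middle of the strip.
- stripe (a point): Outer (right-hand) end of the red stripe: a 46 x 5 mm bar on the window's right-hand side, as the robot sees it (-y), which reaches out over the right rail, 40 mm above the window's lower edge along the slope. It moves with the window. Axes as sash.
- mark (a point): Middle of the left-hand edge of the green band: a plate 34 mm wide and 24 mm tall (along the slope) clamped on the right rail. Axes as sash. When the stripe is at the middle of the band, stripe and this point coincide.
- rack_black: Bystander: black rack (60 x 132 x 35 mm) full of capped sample tubes, 91 mm tall in all, standing free on the bench in front of the hood, on the robot's left. Origin: centre of its underside.
- rack_white: Bystander: white rack (84 x 132 x 35 mm) with capped tubes, 91 mm tall in all, standing free on the hood's floor behind the window. Origin: centre of its underside.
- reagent: Bystander: amber screw-capped bottle, 56 mm across, 110 mm tall, free on the bench in front of the hood, on the robot's right. Origin: centre of its underside.
- sample_jar: Bystander: white jar with orange cap, 50 mm across, 60 mm tall, free on the hood's floor behind the window. Origin: centre of its underside.
- tip_box: Bystander: blue pipette tip box with clear cover, 85 x 120 x 67 mm, free on the bench to the right of the hood. Origin: centre of its underside.
- pump_bottle: Bystander: white pump bottle with red pump, 50 x 75 mm, 184 mm tall, free on the bench to the left of the hood. Origin: centre of its underside.

How it is judged:
On the way:
1. The fingers push the window up until the stripe is in the green band (contact force between the fingers and sash above 0.3 N and z of stripe in the frame of mark between -0.012 and 0.012 m), for 0.1 s.
At the end, for the whole second after the job is handed in: The end of the red stripe stands within the green band (within 12 mm of its middle, along the slope) and the window is at rest (z of stripe in the frame of mark between -0.012 and 0.012 m and linear speed of sash below 0.005 m/s); the robot touches nothing.
It fails at once if the window runs past the band (stripe more than 18 mm above its middle) (z of stripe in the frame of mark above 0.018 m).
It fails at once if the window is jerked (faster than 0.3 m/s) (linear speed of sash above 0.3 m/s).
It fails at once if the rubber strip on top of the lip is pressed: the lip is gripped or pushed down (more than 2 N) (contact force between anything else and lip_cap above 2 N).
It fails at once if the green band is shifted by more than 4 mm (distance of mark from where it was at the start of the episode above 0.004 m).
It fails at once if a rack, bottle, jar or box is moved or lifted by more than 20 mm (distance of any of rack_black, rack_white, reagent, sample_jar, tip_box, pump_bottle from where it was at the start of the episode above 0.02 m).
It also fails if it takes over 38 s, if anything falls off the work surface, if the arm or the gripper's body presses on something with over 40 N, if the wrist force passes 120 N, or if a joint passes its speed limit or range.

ROBOT

A 6-joint arm with a two-finger parallel gripper is mounted at the origin on the work surface. World frame = base frame: x ahead of the robot, y to its left, z up, the work surface at z = 0. Lengths are in m, angles in rad, forces in N, time in s.
With the tool pointing down it reaches from about 0.3 to 0.875 m from the base axis. Payload 6.4 kg.
Tool frame: the origin (TCP) lies on the front face of the gripper's body, between the roots of the fingers; the fingertips stand 64 mm ahead of it and the grasp point (between the pads) lies 45 mm ahead of it (bot.tip_extent is the distance from the TCP to the fingertips, in m); z points along the fingers, y is the direction in which the jaws open and shut (so a half turn about z gives the same grasp; the last joint's range is limited). The gripper opens to 88 mm and grips with 3 to 60 N. Pads are 18 mm wide; open, the fingers measure 123 mm over their backs; the gripper's body (75 mm by 187 mm) begins 45 mm behind the grasp point.
Start: joints at [1.107, 0.181, 1.607, -0, 1.354, -0.206], TCP at [0.147, 0.556, 0.303] pointing down, gripper open.
Joint ranges: [-2.99, 2.99], [-0.89, 2.07], [0.3, 2.58], [-1.14, 4.28], [0, 2.63], [-3.12, 3.12]. Speed limits (rad/s): [2.57, 2.57, 3.01, 3.14, 3.14, 3.14].

INTERFACE

Orientations are given as a rotation vector (axis times angle).
In Python, from station import telemetry, eyes, bot gives the robot as it stands. The module is installed in compiled form; this text tells all that it offers.
- The arm moves only by the tool carry_out, never from a script. Its argument "targets" is text: rows parted by semicolons, each of 5 numbers parted by spaces: the shift along the tool's x, y, z in cm, then the turn about the tool's z in degrees, then the opening, from 0 (shut) to 1 (fully open). In form: dx dy dz spin gripper; .... A call has 1 to 8 rows; each row is the pose to reach, as a shift and turn from the pose measured when the call began, along the tool's axes at that moment; what a row does not reach only later rows make up. A row lasts 1/10 s, in which the tool goes at most 50 mm and 8.59 degrees, less where a joint would pass 70% of its speed; a pose out of reach is approached as far as the arm can. A call with a gripper value outside its range is refused whole. The fingers move at their own pace and stop on an object; "squeeze" is the grip in N (left out, the last holds). Time passes only in rows, so rows that repeat a pose let the fingers close. It gives the time, the measured TCP pose, the force and the opening at its end, in the units of the state.
- telemetry.get_state(): the state, without advancing time (a new reading comes with each control period).
- eyes.read_camera(name): name is "scene" or "top"; returns a dict with "image" (480x640x3 uint8, red, green, blue), "fx", "fy", "cx", "cy" (pixels), "rvec" (rotation vector, rad) and "tvec" (3), from world to camera coordinates, as OpenCV has them. Camera axes: x right, y down, z forward; pixel columns grow to the right and rows downward; lengths in m; the calibration is good to about 2 mm. A picture is of the moment at which its call begins. There is no depth.
- bot.hand_in(): hands the job in, once; it reports no verdict.
The state is a dict: "t": time; "joints": joint angles; "qvel": joint speeds; "tau": joint torques, N m; "tool_pos": TCP position; "tcp_rot": TCP orientation; "ft_force": force on the tool from outside, world axes, zero at the start; "torque": the same for the moment, N m; "finger_gap": opening from 0.0 (shut) to 1.0 (fully open).
Only numpy, scipy, OpenCV 4.12 (cv2) and the standard library are available. Lean on these libraries where they do the work, as an engineer would, in place of code of your own. Each camera call takes 0.05 s, during which the arm holds its last target.

## Working session

There is one attempt and no reset: what is moved stays moved. The work goes in short steps, Python scripts to look and compute and a tool call to move; the robot and the scene stay as the last step left them, time stands still between calls to the robot, and variables do not carry over. Pictures are saved under pics/ and viewed, and the job is handed in when it is done.

Besides the shell and the picture viewer there is one more tool, called after "Request:" as a command line: name --argument value ..., lists and objects as JSON in quotes. carry_out: Moves the arm, as the interface text tells. Its arguments: {"type":"object","properties":{"targets":{"type":"string"},"squeeze":{"type":"number"}},"required":["targets"]}

```bash
mkdir -p pics; python3 - <<'E'
from station import telemetry, eyes, bot
import cv2,pickle
print(telemetry.get_state())
d={}
for n in ("scene","top"):
    c=eyes.read_camera(n); d[n]=c
    cv2.imwrite(f"pics/{n}0.png",c["image"][:,:,::-1]); print(n,{k:v for k,v in c.items() if k!="image"})
pickle.dump(d,open("c0.pkl","wb"))
E
```

```text
{'t': 0.0, 'joints': array([ 1.10667492e+00,  1.81530668e-01,  1.60798542e+00, -3.24944813e-05,
        1.35376878e+00, -2.06286786e-01]), 'qvel': array([-1.11938935e-03,  7.97133242e-04,  1.53881672e-03,  2.49388807e-03,
       -5.08076809e-04, -2.24401409e-05]), 'tau': array([-1.12340618e-03, -4.33861148e+01, -3.41849113e+01,  7.01867673e-02,
        3.84134415e-02, -1.13699296e-04]), 'tool_pos': array([0.14641189, 0.5556192 , 0.30182678]), 'tcp_rot': array([-4.03805973e-01, -3.11500074e+00,  2.52615930e-03]), 'ft_force': array([0.33014281, 0.10294792, 0.19787152]), 'torque': array([0.05610531, 0.00905299, 0.04762891]), 'finger_gap': 0.9996274371302383}
scene {'fx': 462.0153548596761, 'fy': 462.0153548596761, 'cx': 322.08327871377213, 'cy': 242.52806589904546, 'rvec': array([ 2.63829165,  0.98864466, -0.17529973]), 'tvec': array([-0.38652154, -0.28807439,  1.5267278 ])}
top {'fx': 512.2806101162329, 'fy': 512.2806101162329, 'cx': 312.2365642483034, 'cy': 237.3275065198907, 'rvec': array([ 2.12196706, -2.18145786,  0.14160288]), 'tvec': array([0.0138679 , 0.52291121, 1.38526864])}
```

View pics/scene0.png

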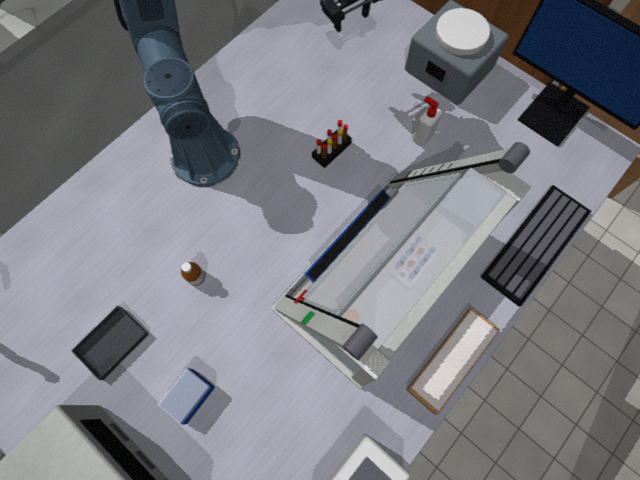

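View pics/top0.png

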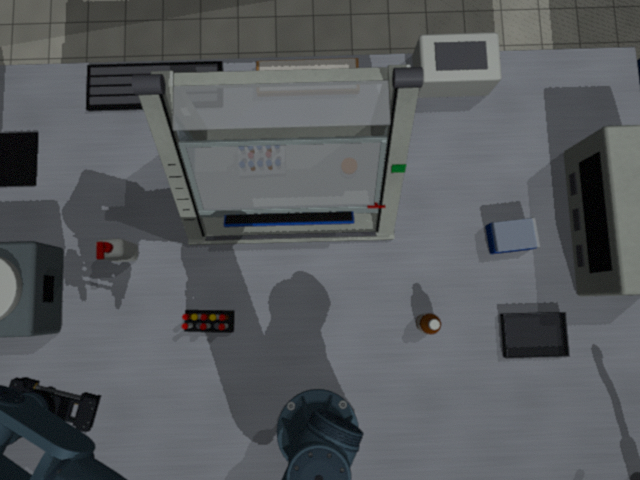

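```bash
python3 - <<'E'
import cv2,pickle
d=pickle.load(open("c0.pkl","rb"))
def crop(n,x0,y0,w,h,s,o):
    im=d[n]["image"][y0:y0+h,x0:x0+w,::-1]
    cv2.imwrite(o,cv2.resize(im,None,fx=s,fy=s,interpolation=cv2.INTER_CUBIC))
crop("scene",265,170,160,160,5,"pics/sA.png") if 0 else crop("scene",265,180,150,110,5,"pics/sA.png")
crop("scene",265,270,110,110,5,"pics/sB.png")
crop("top",180,190,130,60,6,"pics/tA.png")
crop("top",330,150,90,100,6,"pics/tB.png")
E
```

```text
(no output)
```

View pics/sA.png

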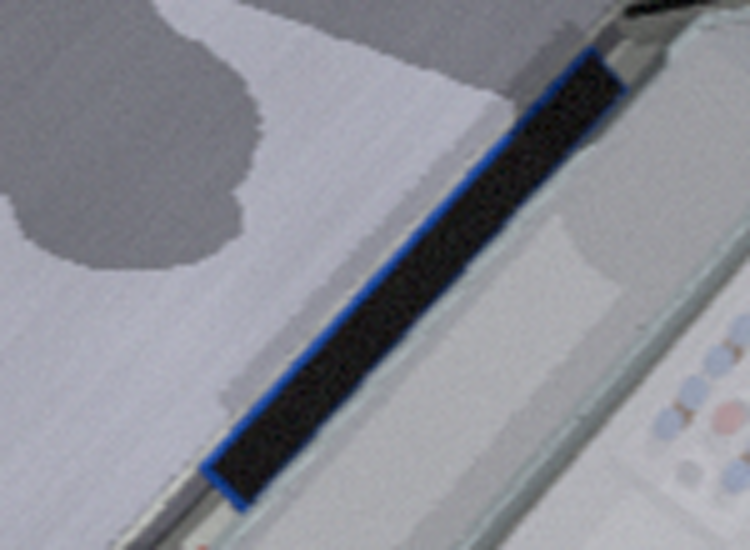

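View pics/sB.png

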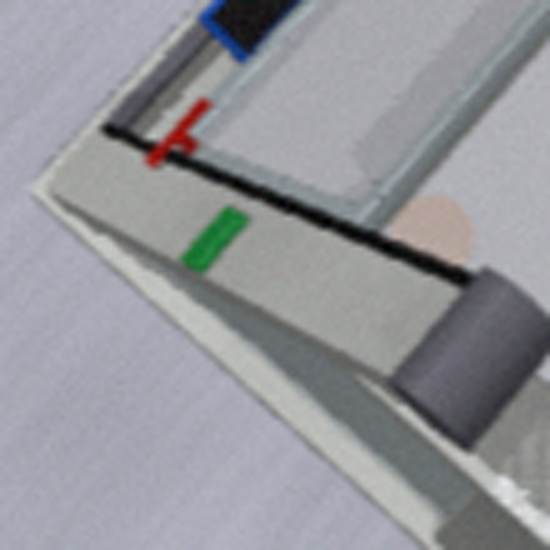

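View pics/tA.png

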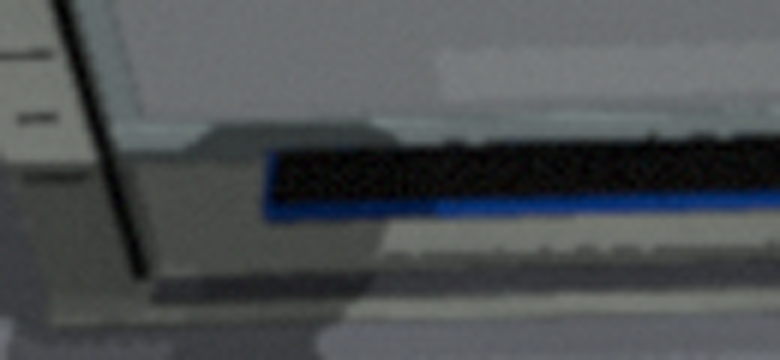

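View pics/tB.png

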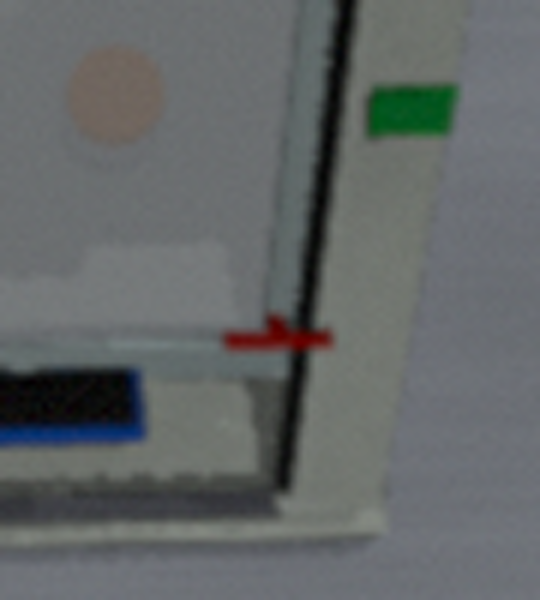

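```bash
cat >h.py <<'E'
import cv2,numpy as np,pickle
d=pickle.load(open("c0.pkl","rb"))
def P(n):
    c=d[n];R=cv2.Rodrigues(c["rvec"])[0];K=np.array([[c["fx"],0,c["cx"]],[0,c["fy"],c["cy"]],[0,0,1]])
    return K@np.c_[R,c["tvec"]]
def tri(s,t):
    X=cv2.triangulatePoints(P("scene"),P("top"),np.array(s,float),np.array(t,float))[:,0];X=X[:3]/X[3]
    e=[pr("scene",X)-s,pr("top",X)-t]
    return X,e
def pr(n,X):
    p=P(n)@np.r_[X,1];return p[:2]/p[2]
def onplane(n,uv,z):
    c=d[n];R=cv2.Rodrigues(c["rvec"])[0];C=-R.T@c["tvec"]
    r=R.T@[(uv[0]-c["cx"])/c["fx"],(uv[1]-c["cy"])/c["fy"],1];return C+r*(z-C[2])/r[2]
E
python3 - <<'E'
from h import *
np.set_printoptions(precision=4,suppress=True)
for k,s,t in [("stripe",(295.8,302),(385.2,206.5)),("mark",(313,311.9),(391.7,168.8)),("lipR",(305.6,273.6),(354.2,223)),("lipL",(383.6,189),(224.2,227)),("hoodR",(271.6,308),(393.8,238.8))]:
    X,e=tri(s,t);print(k,X,*e)
for n in("scene","top"):
    R=cv2.Rodrigues(d[n]["rvec"])[0];print(n,-R.T@d[n]["tvec"])
print("hood L base",onplane("top",(187.5,243.7),0.0),onplane("top",(393.8,238.8),0.0))
print("reagent",onplane("top",(430,323),.11),"rackb",onplane("top",(184,322),.09),onplane("top",(234,318),.09))
E
```

```text
stripe [ 0.5834 -0.1881  0.1504] [-0.9601  0.2151] [-0.6797 -0.4521]
mark [ 0.6516 -0.1919  0.2624] [-0.6005  0.1398] [-0.4139 -0.2781]
lipR [ 0.5464 -0.1092  0.1266] [-0.8102  0.1869] [-0.5868 -0.3974]
lipL [0.5464 0.2301 0.1241] [-1.0976  0.2885] [-0.8206 -0.6322]
hoodR [ 0.5164 -0.2293  0.0105] [-0.4767  0.1046] [-0.3459 -0.2203]
scene [ 0.8097 -0.3328  1.3405]
top [ 0.3349 -0.0001  1.4424]
hood L base [0.5194 0.3538 0.    ] [ 0.5171 -0.2319  0.    ]
reagent [ 0.283  -0.2964  0.11  ] rackb [0.3023 0.3398 0.09  ] [0.3091 0.2094 0.09  ]
```

The last two numbers don't include any tool tilt, so the tool stays pointing down unless a move drives the arm to its reach limit. I'll first bring it round to the front of the hood, high up, with the jaws along y.

Request:
carry_out --targets "-32.4 -42.8 -20 -14.8 0;-32.4 -42.8 -20 -14.8 0;-32.4 -42.8 -20 -14.8 0;-32.4 -42.8 -20 -14.8 0;-32.4 -42.8 -20 -14.8 0;-32.4 -42.8 -20 -14.8 0;-32.4 -42.8 -20 -14.8 0;-32.4 -42.8 -20 -14.8 0"

```text
t: 0.9
tool_pos: [0.289, 0.2076, 0.4428]
tcp_rot: [0.002, -3.141, 0.002]
ft_force: [0.9, 0.2, 0.0]
finger_gap: 0.295
```

Request:
carry_out --targets "-16 -14.8 -18 0 0;-16 -14.8 -18 0 0;-16 -14.8 -18 0 0;-16 -14.8 -18 0 0;-16 -14.8 -18 0 0;-16 -14.8 -18 0 0;-16 -14.8 -18 0 0"

```text
t: 1.6
tool_pos: [0.4513, 0.0578, 0.6242]
tcp_rot: [0.004, 3.14, -0.003]
ft_force: [-0.1, 0.4, -1.2]
finger_gap: 0.004
```

Request:
carry_out --targets "-60 0 0 0 0;-60 0 0 0 0;-60 0 0 0 0;-60 0 0 0 0;-60 0 0 0 0;-60 0 0 0 0;-60 0 0 0 0;-60 0 0 0 0"

```text
t: 2.4
tool_pos: [0.7884, 0.055, 0.5821]
tcp_rot: [0.002, 3.127, 0.002]
ft_force: [-0.0, -0.3, -0.8]
finger_gap: 0.004
```

```bash
python3 - <<'E'
from station import telemetry
s=telemetry.get_state();print(s["t"],s["joints"].round(3),s["tool_pos"],s["tcp_rot"])
E
```

```text
2.4 [-0.081  0.729  0.306  0.003  2.093 -1.649] [0.78842212 0.05500202 0.58206631] [2.38738169e-03 3.12728239e+00 2.17853090e-03]
```

Request:
carry_out --targets "-60 0 -30 0 0;-60 0 -30 0 0;-60 0 -30 0 0;-60 0 -30 0 0;-60 0 -30 0 0;-60 0 -30 0 0;-60 0 -30 0 0;-60 0 -30 0 0"

```text
t: 3.2
tool_pos: [0.8068, 0.0396, 0.5699]
tcp_rot: [0.002, 3.093, 0.005]
ft_force: [-0.9, -0.8, 0.7]
finger_gap: 0.004
```

```bash
python3 - <<'E'
from station import telemetry
s=telemetry.get_state();print(s["t"],s["joints"].round(3),s["tool_pos"],s["tcp_rot"])
E
```

```text
3.2 [-0.1    0.749  0.299  0.009  2.045 -1.665] [0.80684093 0.03957208 0.56985097] [2.48689847e-03 3.09283706e+00 4.78468235e-03]
```

Request:
carry_out --targets "-60 0 -30 0 0;-60 0 -30 0 0"

```text
t: 3.4
tool_pos: [0.8157, 0.0359, 0.5712]
tcp_rot: [0.002, 3.056, 0.007]
ft_force: [-0.7, -0.3, 0.7]
finger_gap: 0.002
```

Request:
carry_out --targets "-60 0 -30 0 0"

```text
t: 3.5
tool_pos: [0.822, 0.0341, 0.5739]
tcp_rot: [0.003, 3.025, 0.009]
ft_force: [-0.8, -0.6, 0.0]
finger_gap: 0.005
```

Request:
carry_out --targets "-60 0 0 0 0"

```text
t: 3.6
tool_pos: [0.8377, 0.0329, 0.5642]
tcp_rot: [0.002, 2.99, 0.01]
ft_force: [0.1, -0.7, 0.1]
finger_gap: 0.005
```

```bash
python3 - <<'E'
from station import telemetry
s=telemetry.get_state();print(s["t"],s["joints"].round(3),s["tool_pos"],s["tcp_rot"])
E
```

```text
3.6 [-0.109  0.76   0.298  0.025  1.934 -1.667] [0.83767859 0.03288929 0.56417836] [2.44207270e-03 2.99025517e+00 1.02076780e-02]
```

Request:
carry_out --targets "-60 0 0 0 0"

```text
t: 3.7
tool_pos: [0.8549, 0.0314, 0.5499]
tcp_rot: [0.003, 2.958, 0.012]
ft_force: [-0.1, -0.0, -0.0]
finger_gap: 0.004
```

Request:
carry_out --targets "-60 0 0 0 0"

```text
t: 3.8
tool_pos: [0.87, 0.03, 0.539]
tcp_rot: [0.003, 2.926, 0.013]
ft_force: [0.1, 0.5, -0.5]
finger_gap: 0.004
```

Request:
carry_out --targets "-60 0 0 0 0"

```text
t: 3.9
tool_pos: [0.8839, 0.0288, 0.5304]
tcp_rot: [0.003, 2.893, 0.015]
ft_force: [-0.4, -0.3, -2.2]
finger_gap: 0.004
```

Request:
carry_out --targets "-60 0 0 0 0"

```text
t: 4.0
tool_pos: [0.8967, 0.0275, 0.5236]
tcp_rot: [0.003, 2.86, 0.016]
ft_force: [-0.7, 0.5, -0.4]
finger_gap: 0.004
```

```bash
python3 - <<'E'
from station import telemetry
s=telemetry.get_state();print(s["t"],s["joints"].round(4),s["tool_pos"],s["tcp_rot"])
E
```

```text
4.0 [-0.1127  0.8185  0.2989  0.0427  1.7454 -1.668 ] [0.89671181 0.02750631 0.52364082] [0.0032049  2.85997924 0.01626127]
```

Request:
carry_out --targets "-60 0 -30 0 0"

```text
t: 4.1
tool_pos: [0.8984, 0.0259, 0.5328]
tcp_rot: [0.004, 2.834, 0.019]
ft_force: [-0.3, -0.8, -2.0]
finger_gap: 0.002
```

Request:
carry_out --targets "-60 0 -30 0 0"

```text
t: 4.2
tool_pos: [0.897, 0.0246, 0.5528]
tcp_rot: [0.004, 2.801, 0.02]
ft_force: [-1.6, -0.2, 0.4]
finger_gap: 0.003
```

Request:
carry_out --targets "-60 0 -30 0 0"

```text
t: 4.3
tool_pos: [0.8964, 0.0233, 0.5713]
tcp_rot: [0.004, 2.765, 0.021]
ft_force: [0.6, 0.3, 0.5]
finger_gap: 0.004
```

Request:
carry_out --targets "-60 0 -30 0 0"

```text
t: 4.4
tool_pos: [0.8961, 0.022, 0.5886]
tcp_rot: [0.004, 2.728, 0.022]
ft_force: [-0.5, -0.1, 1.0]
finger_gap: 0.002
```

Request:
carry_out --targets "-60 0 -30 0 0"

```text
t: 4.5
tool_pos: [0.8954, 0.0207, 0.606]
tcp_rot: [0.004, 2.693, 0.022]
ft_force: [-0.6, 0.6, 0.7]
finger_gap: 0.008
```

Request:
carry_out --targets "-60 0 -30 0 0"

```text
t: 4.6
tool_pos: [0.8939, 0.0194, 0.6237]
tcp_rot: [0.004, 2.658, 0.022]
ft_force: [-0.8, -0.3, 0.8]
finger_gap: 0.008
```

```bash
python3 - <<'E'
from station import telemetry
s=telemetry.get_state();print(s["t"],s["joints"].round(4),s["tool_pos"],s["tcp_rot"])
E
```

```text
4.6 [-0.1317  0.7168  0.2979  0.0765  1.6481 -1.6751] [0.89390656 0.01944319 0.62372254] [0.00379677 2.65764623 0.02240185]
```

Request:
carry_out --targets "-60 0 0 0 0"

```text
t: 4.7
tool_pos: [0.9031, 0.0187, 0.628]
tcp_rot: [0.003, 2.617, 0.022]
ft_force: [0.1, -0.5, 0.1]
finger_gap: 0.007
```

Request:
carry_out --targets "-60 0 0 0 0"

```text
t: 4.8
tool_pos: [0.914, 0.0176, 0.6279]
tcp_rot: [0.003, 2.581, 0.023]
ft_force: [-0.4, -0.3, -0.4]
finger_gap: 0.004
```

Request:
carry_out --targets "-60 0 0 0 0"

```text
t: 4.9
tool_pos: [0.9226, 0.0167, 0.6309]
tcp_rot: [0.003, 2.545, 0.023]
ft_force: [0.3, -0.1, -0.3]
finger_gap: 0.006
```

Request:
carry_out --targets "-60 0 0 0 0"

```text
t: 5.0
tool_pos: [0.9298, 0.0158, 0.6361]
tcp_rot: [0.003, 2.509, 0.023]
ft_force: [-0.2, 0.0, -0.3]
finger_gap: 0.004
```

Request:
carry_out --targets "-60 0 0 0 0"

```text
t: 5.1
tool_pos: [0.9359, 0.0149, 0.6428]
tcp_rot: [0.004, 2.474, 0.024]
ft_force: [-0.6, 0.3, -0.3]
finger_gap: 0.002
```

Request:
carry_out --targets "-60 0 0 0 0"

```text
t: 5.2
tool_pos: [0.941, 0.014, 0.6509]
tcp_rot: [0.004, 2.438, 0.024]
ft_force: [-0.6, 0.2, -0.0]
finger_gap: 0.004
```

Request:
carry_out --targets "-60 0 0 0 0"

```text
t: 5.3
tool_pos: [0.9451, 0.0132, 0.6602]
tcp_rot: [0.004, 2.403, 0.025]
ft_force: [0.2, 0.3, -0.2]
finger_gap: 0.006
```

Request:
carry_out --targets "-60 0 0 0 0"

```text
t: 5.4
tool_pos: [0.9484, 0.0123, 0.6706]
tcp_rot: [0.004, 2.368, 0.025]
ft_force: [0.4, 0.7, -0.0]
finger_gap: 0.007
```

```bash
python3 - <<'E'
from station import telemetry
s=telemetry.get_state();print(s["t"],s["joints"].round(4),s["tool_pos"],s["tcp_rot"])
E
```

```text
5.4 [-0.142   0.7101  0.2984  0.1183  1.3675 -1.6868] [0.94841556 0.01232902 0.67059333] [0.00376896 2.36792138 0.024847  ]
```

Request:
carry_out --targets "-60 0 20 0 0"

```text
t: 5.5
tool_pos: [0.9585, 0.012, 0.6726]
tcp_rot: [0.004, 2.329, 0.024]
ft_force: [0.8, 0.9, 0.7]
finger_gap: 0.007
```

Request:
carry_out --targets "-60 0 20 0 0"

```text
t: 5.6
tool_pos: [0.9696, 0.0113, 0.6712]
tcp_rot: [0.004, 2.294, 0.025]
ft_force: [-0.2, 0.5, -0.9]
finger_gap: 0.009
```

Request:
carry_out --targets "-60 0 20 0 0"

```text
t: 5.7
tool_pos: [0.9786, 0.0107, 0.6723]
tcp_rot: [0.004, 2.26, 0.025]
ft_force: [0.6, 0.2, -0.0]
finger_gap: 0.003
```

Request:
carry_out --targets "-60 0 10 0 0"

```text
t: 5.8
tool_pos: [0.9824, 0.01, 0.6795]
tcp_rot: [0.004, 2.229, 0.025]
ft_force: [-0.4, -0.1, 0.6]
finger_gap: 0.006
```

Request:
carry_out --targets "-60 0 10 0 0"

```text
t: 5.9
tool_pos: [0.9838, 0.0094, 0.6919]
tcp_rot: [0.004, 2.195, 0.026]
ft_force: [-0.2, 0.0, 0.7]
finger_gap: 0.002
```

Request:
carry_out --targets "-60 0 10 0 0"

```text
t: 6.0
tool_pos: [0.9847, 0.0088, 0.7048]
tcp_rot: [0.004, 2.161, 0.026]
ft_force: [0.6, 0.5, -0.2]
finger_gap: 0.002
```

Request:
carry_out --targets "-60 0 10 0 0"

```text
t: 6.1
tool_pos: [0.9853, 0.0081, 0.7177]
tcp_rot: [0.004, 2.127, 0.025]
ft_force: [-0.6, 0.3, 0.4]
finger_gap: 0.005
```

Request:
carry_out --targets "-60 0 10 0 0"

```text
t: 6.2
tool_pos: [0.985, 0.0074, 0.7312]
tcp_rot: [0.005, 2.094, 0.025]
ft_force: [-0.0, 0.9, -0.4]
finger_gap: 0.004
```

Request:
carry_out --targets "-60 0 10 0 0"

```text
t: 6.3
tool_pos: [0.9838, 0.0067, 0.7453]
tcp_rot: [0.005, 2.061, 0.025]
ft_force: [-0.5, -0.5, -0.5]
finger_gap: 0.003
```

Request:
carry_out --targets "-60 0 10 0 0"

```text
t: 6.4
tool_pos: [0.9816, 0.0061, 0.7602]
tcp_rot: [0.005, 2.03, 0.025]
ft_force: [-0.0, -0.5, 0.1]
finger_gap: 0.003
```

```bash
python3 - <<'E'
from station import telemetry
s=telemetry.get_state();print(s["t"],s["joints"].round(4),s["tool_pos"],s["tcp_rot"])
E
```

```text
6.4 [-0.1529  0.6807  0.2986  0.175   1.0628 -1.7103] [0.98158049 0.00605752 0.76020525] [0.00482106 2.02977894 0.02528233]
```

Request:
carry_out --targets "37.4 5.4 -44 0 0;37.4 5.4 -44 0 0;37.4 5.4 -44 0 0;37.4 5.4 -44 0 0;37.4 5.4 -44 0 0;37.4 5.4 -44 0 0;37.4 5.4 -44 0 0;37.4 5.4 -44 0 0"

```text
t: 7.2
tool_pos: [0.6195, 0.0401, 0.6717]
tcp_rot: [0.005, 2.027, 0.025]
ft_force: [-0.1, 0.5, 0.9]
finger_gap: 0.006
```

```bash
cat >>h.py <<'E'
def plan(x,y,z):
    from station import telemetry
    from scipy.spatial.transform import Rotation as Ro
    s=telemetry.get_state();R=Ro.from_rotvec(s["tcp_rot"]).as_matrix()
    print(s["t"],s["joints"].round(3),"tcp",s["tool_pos"].round(4),"zt",R[:,2].round(3),"yt",R[:,1].round(3),"f",s["ft_force"].round(1))
    print("tip",(s["tool_pos"]+.064*R[:,2]).round(4),"move cm",(100*R.T@(np.array([x,y,z])-s["tool_pos"])).round(2))
E
python3 -c "
from h import *
plan(.42,.06,.62);plan(.36,.06,.18)"
```

```text
7.2 [-0.209 -0.32   1.628  0.299  0.752 -1.871] tcp [0.6195 0.0401 0.6717] zt [ 0.898  0.016 -0.44 ] yt [-0.008  1.     0.02 ] f [-0.1  0.5  0.9]
tip [0.6769 0.0411 0.6435] move cm [ 13.46   2.04 -15.6 ]
7.2 [-0.209 -0.32   1.628  0.299  0.752 -1.871] tcp [0.6195 0.0401 0.6717] zt [ 0.898  0.016 -0.44 ] yt [-0.008  1.     0.02 ] f [-0.1  0.5  0.9]
tip [0.6769 0.0411 0.6435] move cm [55.59  1.22 -1.6 ]
```

```bash
python3 -c "
from h import *
plan(.45,.06,.45)"
```

```text
7.2 [-0.209 -0.32   1.628  0.299  0.752 -1.871] tcp [0.6195 0.0401 0.6717] zt [ 0.898  0.016 -0.44 ] yt [-0.008  1.     0.02 ] f [-0.1  0.5  0.9]
tip [0.6769 0.0411 0.6435] move cm [27.39  1.69 -5.42]
```

Request:
carry_out --targets "27.4 1.7 -5.4 0 0;27.4 1.7 -5.4 0 0;27.4 1.7 -5.4 0 0;27.4 1.7 -5.4 0 0;27.4 1.7 -5.4 0 0;27.4 1.7 -5.4 0 0"

```text
t: 7.8
tool_pos: [0.4482, 0.0607, 0.4469]
tcp_rot: [0.005, 2.028, 0.025]
ft_force: [-0.4, -0.3, 0.4]
finger_gap: 0.009
```

```bash
python3 -c "
from h import *
plan(.40,.06,.22)"
```

```text
7.8 [-0.284 -0.808  2.33   0.504  0.584 -2.116] tcp [0.4482 0.0607 0.4469] zt [ 0.897  0.016 -0.441] yt [-0.008  1.     0.02 ] f [-0.4 -0.3  0.4]
tip [0.5056 0.0617 0.4186] move cm [22.48 -0.48  5.68]
```

```bash
cat >fk.py <<'E'
import numpy as np
from scipy.optimize import least_squares
from scipy.spatial.transform import Rotation as Ro
D=[([1.10667,.18153,1.60798,0,1.35377,-.20629],(.14641,.55562,.30183),(-.4038,-3.115,.0025)),
([-.081,.729,.306,.003,2.093,-1.649],(.78842,.055,.58207),(.0024,3.1273,.0022)),
([-.1,.749,.299,.009,2.045,-1.665],(.80684,.03957,.56985),(.0025,3.0928,.0048)),
([-.1127,.8185,.2989,.0427,1.7454,-1.668],(.89671,.0275,.52364),(.0032,2.86,.01626)),
([-.1317,.7168,.2979,.0765,1.6481,-1.6751],(.8939,.01944,.62372),(.0038,2.65765,.0224)),
([-.142,.7101,.2984,.1183,1.3675,-1.6868],(.94842,.01233,.67059),(.00377,2.36792,.02485)),
([-.1529,.6807,.2986,.175,1.0628,-1.7103],(.98158,.00606,.76021),(.00482,2.02978,.02528)),
([-.209,-.32,1.628,.299,.752,-1.871],(.6195,.0401,.6717),None),
([-.284,-.808,2.33,.504,.584,-2.116],(.4482,.0607,.4469),(.005,2.028,.025))]
def fk(q,p):
    h,r0,a,ax,b,bx,y,L,lx,b0=p
    R=Ro.from_euler('z',q[0]);P=R.apply([r0,y,h])
    R=R*Ro.from_euler('y',q[1]);P=P+R.apply([ax,0,a])
    R=R*Ro.from_euler('y',q[2]);P=P+R.apply([bx,0,b])
    R=R*Ro.from_euler('z',q[3])*Ro.from_euler('y',q[4]);P=P+R.apply([lx,0,L])
    R=R*Ro.from_euler('z',q[5]);return P,R
f=lambda p:np.concatenate([fk(q,p)[0]-t for q,t,_ in D]+[1e-3*np.array(p)])
sol=least_squares(f,[.3,0,.4,0,.4,0,.12,.2,0,0]);p=sol.x
if __name__=="__main__":
    print(p.round(4));print((np.array([fk(q,p)[0]-t for q,t,_ in D])*1e3).round(1))
    for q,t,r in D:
        if r: print((fk(q,p)[1].inv()*Ro.from_rotvec(r)).as_rotvec().round(3))
E
python3 fk.py
```

```text
[ 3.135e-01 -6.000e-04  4.383e-01  4.000e-04  5.148e-01  8.560e-02
  1.179e-01  2.474e-01  1.000e-04  0.000e+00]
[[-0.1  0.1  0. ]
 [-0.1 -0.1 -0.1]
 [ 0.  -0.1  0.2]
 [-0.   0.1 -0.1]
 [ 0.   0.1 -0. ]
 [ 0.   0.   0. ]
 [ 0.   0.  -0. ]
 [ 0.  -0.1 -0.1]
 [-0.1 -0.   0. ]]
[ 0.    -0.     1.571]
[ 0.    -0.     1.571]
[-0.     0.     1.571]
[ 0.    -0.     1.571]
[0.    0.    1.571]
[-0.     0.     1.571]
[-0.    -0.     1.571]
[ 0.    -0.     1.571]
```

```bash
cat >>fk.py <<'E'
lo=np.array([-2.99,-.89,.3,-1.14,0,-3.12]);hi=np.array([2.99,2.07,2.58,4.28,2.63,3.12])
def ik(t,tilt,q0):
    Rt=Ro.from_euler('y',np.pi-tilt)
    def g(q):
        P,R=fk(q,p);return np.r_[(P-t)*10,((R*Ro.from_euler('z',np.pi/2)).inv()*Rt).as_rotvec()]
    s=least_squares(g,np.clip(q0,lo+1e-3,hi-1e-3),bounds=(lo,hi));return s.x,np.abs(s.fun).max()
E
python3 - <<'E'
from fk import *
np.set_printoptions(precision=3,suppress=True)
q0=D[-1][0]
for tilt in (64,50,40,30,15):
  for y in (.06,):
   tip=np.array([.558,y,.085]);tl=np.radians(tilt)
   for up in (0,.15):
    t=tip+up*np.array([.5,0,.866])-.064*np.array([np.sin(tl),0,-np.cos(tl)])
    print(tilt,up,t,*min((ik(t,tl,np.array(s)) for s in (q0,D[0][0],[-.3,.3,2.2,.5,.5,-2],[0,.6,2.3,.0,.3,-1.5],[-.6,.2,2.3,1.5,.8,-3])),key=lambda z:z[1]))
E
```

```text
64 0 [0.5   0.06  0.113] [-0.113  0.117  2.301 -0.277  0.    -1.364] 0.39612176256257314
64 0.15 [0.575 0.06  0.243] [-0.099 -0.022  2.201 -0.531  0.    -1.09 ] 0.15669262988627378
50 0 [0.509 0.06  0.126] [-0.112  0.111  2.29  -0.581  0.    -1.067] 0.1350431071092252
50 0.15 [0.584 0.06  0.256] [-0.149 -0.04   2.147  0.6    0.203 -2.258] 1.1102230246251565e-15
40 0 [0.517 0.06  0.134] [-0.165  0.096  2.265  0.875  0.138 -2.568] 1.942890293094024e-15
40 0.15 [0.592 0.06  0.264] [-0.135 -0.017  2.031  0.204  0.442 -1.86 ] 5.551115123125783e-16
30 0 [0.526 0.06  0.14 ] [-0.146  0.109  2.154  0.204  0.367 -1.888] 5.551115123125783e-16
30 0.15 [0.601 0.06  0.27 ] [-0.123  0.041  1.901  0.097  0.681 -1.753] 5.551115123125783e-16
15 0 [0.541 0.06  0.147] [-0.122  0.198  1.962  0.048  0.722 -1.725] 1.1102230246251565e-15
15 0.15 [0.616 0.06  0.277] [-0.106  0.171  1.69   0.032  1.02  -1.69 ] 1.1102230246251565e-15
```

```bash
cat >>fk.py <<'E'
def step(q0,dp,w,n=1,lim=.05):
    q0=np.clip(q0,lo+1e-6,hi-1e-6)
    P0,R0=fk(q0,p);q=q0
    for i in range(n):
        P=fk(q,p)[0];d=P0+dp-P;L=np.linalg.norm(d);t=P+d*min(1,lim/L) if L>0 else P
        g=lambda x:np.r_[(fk(x,p)[0]-t)*w,(fk(x,p)[1].inv()*R0).as_rotvec(),1e-3*(x-q)]
        q=least_squares(g,np.clip(q,lo+1e-6,hi-1e-6),bounds=(lo,hi)).x
    return q
def desc(q):
    P,R=fk(q,p);z=R.as_matrix()[:,2];return P.round(3),"tilt",np.degrees(np.arctan2(z[0],-z[2])).round(1),"zy",z[1].round(3),q.round(3)
E
python3 - <<'E'
from fk import *
for w in (1,2,4):
    q=np.array(D[-4][0]);print("cal",w,desc(q)); q=step(q,np.array([.53,0,.28]),w);print(desc(q))
w=1.
for dp in ([-.3,0,0],[-.3,0,-.3],[-.1,0,-.4]):
    q=np.array(D[-1][0]);print(dp)
    for i in range(12):
        q=step(q,np.array(dp),2);
        if i%3==2:print(desc(q))
E
```

```text
cal 1 (array([0.948, 0.012, 0.671]), 'tilt', np.float64(44.3), 'zy', np.float64(0.017), array([-0.142,  0.71 ,  0.298,  0.118,  1.368, -1.687]))
(array([0.954, 0.012, 0.667]), 'tilt', np.float64(44.9), 'zy', np.float64(0.017), array([-0.142,  0.717,  0.3  ,  0.12 ,  1.35 , -1.688]))
cal 2 (array([0.948, 0.012, 0.671]), 'tilt', np.float64(44.3), 'zy', np.float64(0.017), array([-0.142,  0.71 ,  0.298,  0.118,  1.368, -1.687]))
(array([0.959, 0.012, 0.67 ]), 'tilt', np.float64(46.5), 'zy', np.float64(0.017), array([-0.142,  0.718,  0.3  ,  0.124,  1.321, -1.689]))
cal 4 (array([0.948, 0.012, 0.671]), 'tilt', np.float64(44.3), 'zy', np.float64(0.017), array([-0.142,  0.71 ,  0.298,  0.118,  1.368, -1.687]))
(array([0.971, 0.012, 0.679]), 'tilt', np.float64(49.9), 'zy', np.float64(0.017), array([-0.141,  0.722,  0.3  ,  0.132,  1.258, -1.691]))
[-0.3, 0, 0]
(array([0.397, 0.109, 0.441]), 'tilt', np.float64(61.5), 'zy', np.float64(-0.034), array([ 0.   , -0.89 ,  2.354, -0.06 ,  0.606, -1.506]))
(array([0.296, 0.174, 0.437]), 'tilt', np.float64(60.3), 'zy', np.float64(-0.101), array([ 0.60
[... 778 characters left out ...]
 0.206, 0.161]), 'tilt', np.float64(47.7), 'zy', np.float64(-0.126), array([ 1.053, -0.269,  2.58 , -1.14 ,  0.879,  0.37 ]))
[-0.1, 0, -0.4]
(array([0.424, 0.064, 0.308]), 'tilt', np.float64(63.2), 'zy', np.float64(0.012), array([-0.295, -0.749,  2.58 ,  0.894,  0.355, -2.555]))
(array([0.425, 0.081, 0.224]), 'tilt', np.float64(56.8), 'zy', np.float64(-0.005), array([-0.17 , -0.436,  2.58 ,  1.477,  0.138, -3.12 ]))
(array([0.402, 0.091, 0.165]), 'tilt', np.float64(48.5), 'zy', np.float64(-0.014), array([-0.109, -0.287,  2.58 ,  1.506,  0.067, -3.12 ]))
(array([0.374, 0.098, 0.111]), 'tilt', np.float64(40.3), 'zy', np.float64(-0.019), array([-0.072, -0.143,  2.58 ,  1.528,  0.028, -3.12 ]))
```

```bash
python3 - <<'E'
from fk import *
q=np.array(D[-1][0])
q=step(q,np.array([.05,.066,-.05]),2,4);print(desc(q))
for dp in ([.0,0,-.4],[-.1,0,-.3],[.1,0,-.3]):
    qq=q.copy();print(dp)
    for i in range(15):
        qq=step(qq,np.array(dp),2)
        print(desc(qq))
E
```

```text
(array([0.498, 0.127, 0.397]), 'tilt', np.float64(63.8), 'zy', np.float64(0.016), array([ 1.800e-02, -4.890e-01,  2.276e+00, -2.000e-03,  2.400e-01,
       -1.546e+00]))
[0.0, 0, -0.4]
(array([0.498, 0.127, 0.347]), 'tilt', np.float64(63.8), 'zy', np.float64(0.016), array([ 0.018, -0.409,  2.335, -0.005,  0.101, -1.543]))
(array([0.495, 0.126, 0.305]), 'tilt', np.float64(62.9), 'zy', np.float64(0.015), array([ 0.017, -0.33 ,  2.373,  0.039,  0.   , -1.588]))
(array([0.488, 0.125, 0.279]), 'tilt', np.float64(60.2), 'zy', np.float64(0.013), array([ 0.015, -0.299,  2.389,  0.054,  0.   , -1.603]))
(array([0.481, 0.124, 0.255]), 'tilt', np.float64(57.5), 'zy', np.float64(0.011), array([ 0.013, -0.263,  2.401,  0.053,  0.   , -1.604]))
(array([0.475, 0.123, 0.231]), 'tilt', np.float64(54.7), 'zy', np.float64(0.009), array([ 0.011, -0.221,  2.407,  0.047,  0.   , -1.599]))
(array([0.471, 0.122, 0.208]), 'tilt', np.float64(51.9), 'zy', np.float64(0.008), array([ 0.01 , -0.172,  2.408,  0.039,  0.   , -1.591]))
(array([0.467, 0.122, 0.185]), 'tilt', np.float64(49.1), 'zy', np.float64(0.007),
[... 4748 characters left out ...]
([0.692, 0.131, 0.034]), 'tilt', np.float64(40.9), 'zy', np.float64(0.012), array([ 0.018,  0.635,  1.793, -0.084,  0.   , -1.463]))
(array([ 0.713,  0.132, -0.007]), 'tilt', np.float64(39.5), 'zy', np.float64(0.012), array([ 0.019,  0.745,  1.707, -0.093,  0.   , -1.453]))
(array([ 0.734,  0.132, -0.05 ]), 'tilt', np.float64(38.4), 'zy', np.float64(0.012), array([ 0.02 ,  0.856,  1.616, -0.103,  0.   , -1.443]))
(array([ 0.754,  0.133, -0.095]), 'tilt', np.float64(37.5), 'zy', np.float64(0.012), array([ 0.02 ,  0.967,  1.52 , -0.109,  0.   , -1.436]))
(array([ 0.773,  0.133, -0.141]), 'tilt', np.float64(36.9), 'zy', np.float64(0.012), array([ 0.02 ,  1.079,  1.418, -0.116,  0.   , -1.429]))
```

```bash
python3 -c "
from h import *
plan(.475,.127,.38)"
```

```text
7.8 [-0.284 -0.808  2.33   0.504  0.584 -2.116] tcp [0.4482 0.0607 0.4469] zt [ 0.897  0.016 -0.441] yt [-0.008  1.     0.02 ] f [-0.4 -0.3  0.4]
tip [0.5056 0.0617 0.4186] move cm [4.91 6.48 5.46]
```

Request:
carry_out --targets "4.9 6.5 5.5 0 0;4.9 6.5 5.5 0 0;4.9 6.5 5.5 0 0;4.9 6.5 5.5 0 0"

```text
t: 8.2
tool_pos: [0.4746, 0.1288, 0.378]
tcp_rot: [0.001, 2.03, 0.027]
ft_force: [-0.4, -0.5, -0.1]
finger_gap: 0.009
```

```bash
python3 -c "
from h import *
plan(.475,.127,.0)"
```

```text
8.2 [ 0.025 -0.539  2.343 -0.019  0.227 -1.529] tcp [0.4746 0.1288 0.378 ] zt [ 0.896  0.018 -0.443] yt [-0.011  1.     0.02 ] f [-0.4 -0.5 -0.1]
tip [0.532  0.13   0.3496] move cm [33.86 -0.92 16.78]
```

Request:
carry_out --targets "34 -0.5 17 0 0"

```text
t: 8.3
tool_pos: [0.4788, 0.1283, 0.3392]
tcp_rot: [-0.0, 2.013, 0.027]
ft_force: [1.9, -0.0, 0.8]
finger_gap: 0.007
```

Request:
carry_out --targets "34 0 17 0 0"

```text
t: 8.4
tool_pos: [0.47, 0.1271, 0.2986]
tcp_rot: [0.001, 2.037, 0.025]
ft_force: [10.8, 0.6, 19.3]
finger_gap: 0.009
```

Request:
carry_out --targets "34 0 18 0 0"

```text
t: 8.5
tool_pos: [0.4594, 0.1257, 0.2752]
tcp_rot: [0.002, 2.08, 0.022]
ft_force: [0.1, 0.9, -0.5]
finger_gap: 0.005
```

Request:
carry_out --targets "33 0 19 0 0"

```text
t: 8.6
tool_pos: [0.4521, 0.1245, 0.257]
tcp_rot: [0.004, 2.114, 0.02]
ft_force: [0.9, 0.0, 0.7]
finger_gap: 0.006
```

```bash
python3 -c "
from h import *
plan(.475,.127,.0)"
```

```text
8.6 [ 1.500e-02 -3.610e-01  2.473e+00  1.600e-02  1.000e-03 -1.568e+00] tcp [0.4521 0.1245 0.257 ] zt [ 0.856  0.013 -0.517] yt [-0.005  1.     0.016] f [0.9 0.  0.7]
tip [0.5069 0.1254 0.2239] move cm [20.82 -0.18 15.23]
```

Request:
carry_out --targets "29 0 26 0 0"

```text
t: 8.7
tool_pos: [0.4519, 0.1236, 0.2401]
tcp_rot: [0.005, 2.153, 0.018]
ft_force: [-0.0, -0.8, 0.9]
finger_gap: 0.006
```

Request:
carry_out --targets "28 0 27 0 0"

```text
t: 8.8
tool_pos: [0.4547, 0.1227, 0.2247]
tcp_rot: [0.007, 2.19, 0.016]
ft_force: [0.5, -0.7, -0.1]
finger_gap: 0.002
```

Request:
carry_out --targets "27 0 28 0 0"

```text
t: 8.9
tool_pos: [0.4588, 0.122, 0.209]
tcp_rot: [0.008, 2.228, 0.014]
ft_force: [0.6, -0.5, 0.5]
finger_gap: 0.002
```

Request:
carry_out --targets "27 0 28 0 0"

```text
t: 9.0
tool_pos: [0.463, 0.1215, 0.1928]
tcp_rot: [0.009, 2.266, 0.013]
ft_force: [0.1, -0.2, -0.7]
finger_gap: 0.009
```

```bash
python3 -c "
from h import *
plan(.475,.127,.0)"
```

```text
9.0 [ 8.000e-03 -1.520e-01  2.418e+00  6.300e-02  1.000e-03 -1.618e+00] tcp [0.463  0.1215 0.1928] zt [ 0.768  0.006 -0.641] yt [0.002 1.    0.012] f [ 0.1 -0.2 -0.7]
tip [0.5121 0.1219 0.1518] move cm [14.04  0.32 13.28]
```

Request:
carry_out --targets "29 0 22 0 0"

```text
t: 9.1
tool_pos: [0.4595, 0.121, 0.176]
tcp_rot: [0.011, 2.303, 0.012]
ft_force: [0.2, -0.1, -0.5]
finger_gap: 0.008
```

Request:
carry_out --targets "28 0 24 0 0"

```text
t: 9.2
tool_pos: [0.4568, 0.1208, 0.1584]
tcp_rot: [0.011, 2.342, 0.011]
ft_force: [0.4, -0.4, -0.1]
finger_gap: 0.006
```

Request:
carry_out --targets "27 0 26 0 0"

```text
t: 9.3
tool_pos: [0.4577, 0.1209, 0.1407]
tcp_rot: [0.012, 2.381, 0.011]
ft_force: [0.2, 0.3, -0.8]
finger_gap: 0.008
```

```bash
python3 -c "
from h import *
plan(.475,.127,.0)"
```

```text
9.3 [ 7.000e-03 -1.100e-02  2.392e+00  9.100e-02  1.000e-03 -1.644e+00] tcp [0.4577 0.1209 0.1407] zt [ 0.689  0.005 -0.725] yt [0.006 1.    0.012] f [ 0.2  0.3 -0.8]
tip [0.5018 0.1212 0.0943] move cm [ 8.45  0.46 11.39]
```

Request:
carry_out --targets "27 0 26 0 0"

```text
t: 9.4
tool_pos: [0.4591, 0.1212, 0.1227]
tcp_rot: [0.013, 2.42, 0.012]
ft_force: [-0.3, -0.5, -0.1]
finger_gap: 0.003
```

Request:
carry_out --targets "26 0 27 0 0"

```text
t: 9.5
tool_pos: [0.4619, 0.1218, 0.1036]
tcp_rot: [0.013, 2.46, 0.012]
ft_force: [0.6, 0.2, -1.0]
finger_gap: 0.003
```

```bash
python3 - <<'E'
from h import *
plan(.5,.121,.12)
from fk import *
from station import telemetry,eyes
s=telemetry.get_state();q=s["joints"];R=fk(q,p)[1];print(desc(q))
z=R.as_matrix()[:,2];tl=np.arctan2(z[0],-z[2])
for tip in ((.535,.065),(.555,.075),(.56,.085),(.56+.07,.085+.12)):
    t=np.array([tip[0],.121,tip[1]])-.064*z;print(t.round(4),step(q,t-s["tool_pos"],2,8).round(3),100*R.inv().apply([0,0,0]))
    plan(*t)
c=eyes.read_camera("scene");cv2.imwrite("pics/s1.png",cv2.resize(c["image"][150:350,220:460,::-1],None,fx=3,fy=3,interpolation=cv2.INTER_CUBIC))
E
```

```text
9.5 [ 9.000e-03  1.110e-01  2.348e+00  1.020e-01  1.000e-03 -1.654e+00] tcp [0.4619 0.1218 0.1036] zt [ 0.63   0.006 -0.776] yt [0.006 1.    0.012] f [ 0.6  0.2 -1. ]
tip [0.5022 0.1222 0.0539] move cm [-4.   -0.04  1.13]
(array([0.462, 0.122, 0.103]), 'tilt', np.float64(39.1), 'zy', np.float64(0.006), array([ 9.000e-03,  1.110e-01,  2.348e+00,  1.020e-01,  1.000e-03,
       -1.654e+00]))
[0.4947 0.1206 0.1147] [ 0.004  0.138  2.275  0.058  0.047 -1.613] [0. 0. 0.]
9.5 [ 9.000e-03  1.110e-01  2.348e+00  1.020e-01  1.000e-03 -1.654e+00] tcp [0.4619 0.1218 0.1036] zt [ 0.63   0.006 -0.776] yt [0.006 1.    0.012] f [ 0.6  0.2 -1. ]
tip [0.5022 0.1222 0.0539] move cm [-3.25 -0.08  1.21]
[0.5147 0.1206 0.1247] [ 0.004  0.147  2.229  0.035  0.084 -1.589] [0. 0. 0.]
9.5 [ 9.000e-03  1.110e-01  2.348e+00  1.020e-01  1.000e-03 -1.654e+00] tcp [0.4619 0.1218 0.1036] zt [ 0.63   0.006 -0.776] yt [0.006 1.    0.012] f [ 0.6  0.2 -1. ]
tip [0.5022 0.1222 0.0539] move cm [-5.43 -0.06  1.69]
[0.5197 0.1206 0.1347] [ 0.004  0.129  2.217  0.026  0.114 -1.581] [0. 0. 0.]
9.5 [ 9.000e-03  1.110e-01  2.348e+00  1.020e-01  1.000e-03 -1.654e+00] tcp [0.4619 0.1218 0.1036] zt [ 0.63   0.006 -0.776] yt [0.006 1.    0.012] f [ 0.6  0.2 -1. ]
tip [0.5022 0.1222 0.0539] move cm [-6.45 -0.04  1.23]
[0.5897 0.1206 0.2547] [ 0.003  0.024  2.006  0.008  0.43  -1.563] [0. 0. 0.]
9.5 [ 9.000e-03  1.110e-01  2.348e+00  1.020e-01  1.000e-03 -1.654e+00] tcp [0.4619 0.1218 0.1036] zt [ 0.63   0.006 -0.776] yt [0.006 1.    0.012] f [ 0.6  0.2 -1. ]
tip [0.5022 0.1222 0.0539] move cm [-19.45   0.15  -3.68]
```

View pics/s1.png

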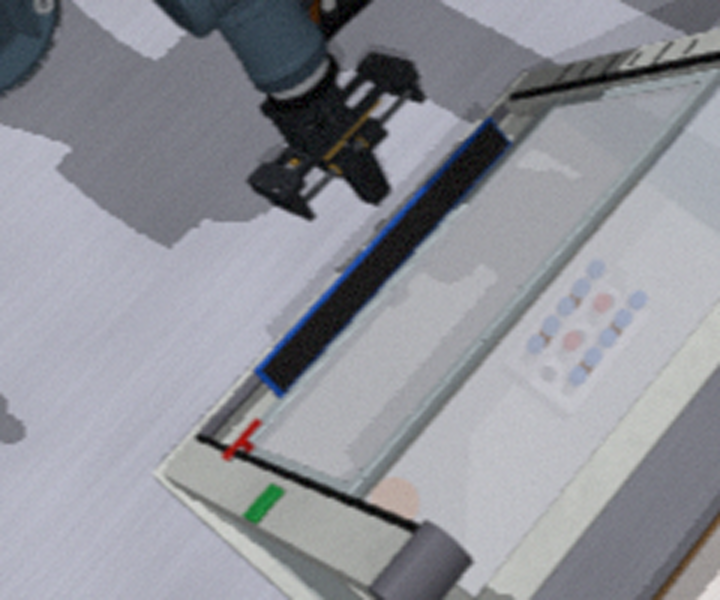

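Request:
carry_out --targets "-2 0 0 0 0;-4 0 0 0 0;-5.5 0 0 0 0;-6 0 0 0 0"

```text
t: 9.95
tool_pos: [0.5113, 0.1204, 0.1427]
tcp_rot: [0.015, 2.457, 0.012]
ft_force: [-0.2, 0.5, -0.1]
finger_gap: 0.004
```

```bash
python3 - <<'E'
from h import *
from station import eyes
plan(.5,.121,.12)
c=eyes.read_camera("top");cv2.imwrite("pics/t2.png",cv2.resize(c["image"][140:300,160:420,::-1],None,fx=3,fy=3,interpolation=cv2.INTER_CUBIC))
E
```

```text
9.95 [ 0.004  0.091  2.236  0.018  0.13  -1.572] tcp [0.5113 0.1204 0.1427] zt [ 0.632  0.005 -0.775] yt [0.008 1.    0.012] f [-0.2  0.5 -0.1]
tip [0.5518 0.1207 0.0931] move cm [2.31 0.02 1.04]
```

View pics/t2.png

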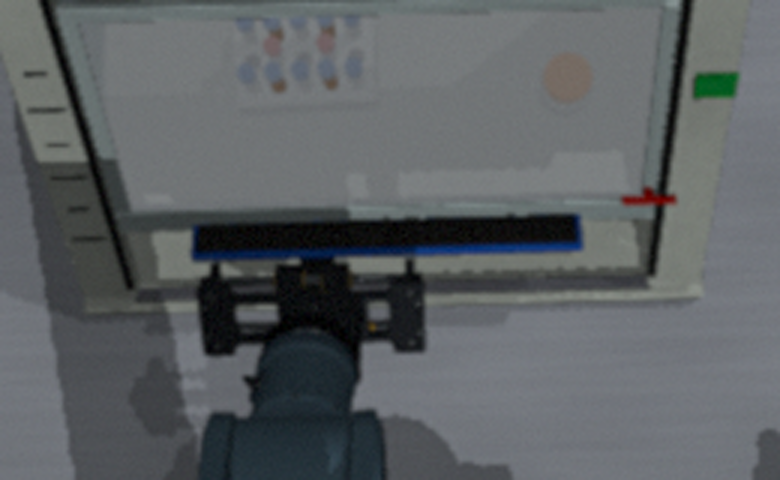

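Top view: the fingers are under the lip (at about crop (315,260), pixel (265,227)). The stripe hasn't moved and there's no contact force. Creeping into contact next.

Request:
carry_out --targets "-0.3 0 0 0 0;-0.6 0 0 0 0;-0.9 0 0 0 0;-1.2 0 -0.1 0 0;-1.5 0 -0.2 0 0;-1.8 0 -0.3 0 0"

```text
t: 10.6
tool_pos: [0.5207, 0.1204, 0.1539]
tcp_rot: [0.014, 2.464, 0.012]
ft_force: [-4.4, -0.6, -0.5]
finger_gap: 0.005
```

```bash
cat > look.py <<'E'
import sys
from h import *
import h
from station import eyes
plan(.5,.121,.12)
for n in("scene","top"):
    h.d[n]=eyes.read_camera(n)
pickle.dump(h.d,open("cN.pkl","wb"))
a=h.d["scene"]["image"][265:345,265:345,::-1];b=h.d["top"]["image"][150:230,340:420,::-1]
cv2.imwrite(sys.argv[1],cv2.resize(np.hstack([a,b]),None,fx=5,fy=5,interpolation=cv2.INTER_CUBIC))
E
python3 look.py pics/k1.png
```

```text
10.6 [ 0.004  0.081  2.21   0.017  0.173 -1.571] tcp [0.5207 0.1204 0.1539] zt [ 0.627  0.005 -0.779] yt [0.007 1.    0.012] f [-4.4 -0.6 -0.5]
tip [0.5609 0.1207 0.1041] move cm [3.74 0.   1.34]
```

View pics/k1.png

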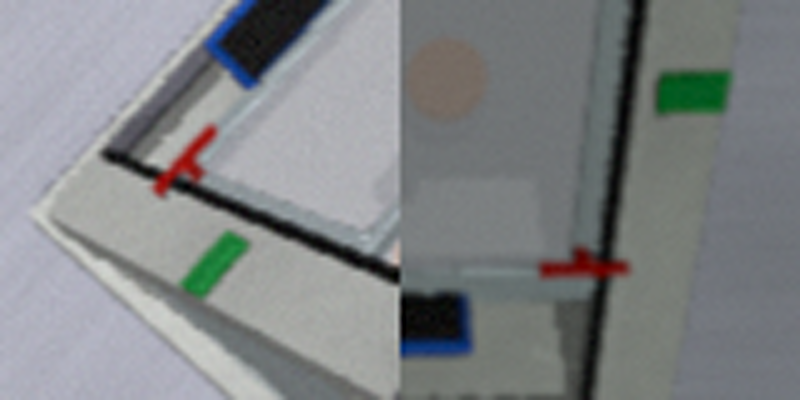

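Contact made: force about 4.4 N, and the stripe has moved up about 3 px in the top view. Pushing on along the slope at about 50 mm/s.

Request:
carry_out --targets "-0.5 0 -0.2 0 0;-0.9 0 -0.4 0 0;-1.4 0 -0.5 0 0;-1.9 0 -0.7 0 0;-2.3 0 -0.9 0 0;-2.8 0 -1.1 0 0;-3.3 0 -1.2 0 0;-3.7 0 -1.4 0 0"

```text
t: 11.5
tool_pos: [0.5416, 0.1199, 0.1891]
tcp_rot: [0.014, 2.462, 0.012]
ft_force: [-2.0, 1.7, -2.7]
finger_gap: 0.004
```

```bash
python3 look.py pics/k2.png
```

```text
11.5 [ 2.000e-03  4.200e-02  2.152e+00  1.500e-02  2.680e-01 -1.570e+00] tcp [0.5416 0.1199 0.1891] zt [ 0.629  0.005 -0.778] yt [0.007 1.    0.012] f [-2.   1.7 -2.7]
tip [0.5819 0.1202 0.1393] move cm [ 7.58 -0.    2.76]
```

View pics/k2.png

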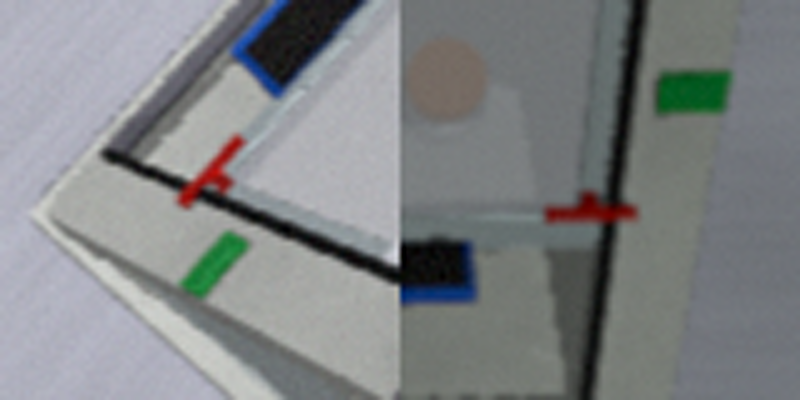

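```bash
cat > rem.py <<'E'
import sys
from h import *
a=list(map(float,sys.argv[1:]))  # scene px in crop, top px in crop (combined image coords)
s=(265+a[0]/5-.4,265+a[1]/5-.4);t=(340+(a[2]-400)/5-.4,150+a[3]/5-.4)
X,e=tri(s,t);M,_=tri((265+238/5-.4,265+236.5/5-.4),(340+257/5-.4,150+93/5-.4))
print(X,e,M,"remaining mm",1e3*(M-X)@[.5,0,.866])
E
python3 rem.py 182 202 637 212
```

```text
[ 0.60910858 -0.18889422  0.19897576] [array([ 0.08312938, -0.01951296]), array([0.05873236, 0.03841235])] [ 0.65162996 -0.19153494  0.2638215 ] remaining mm 77.41710372667363
```

Request:
carry_out --targets "-0.5 0 -0.2 0 0;-0.9 0 -0.4 0 0;-1.4 0 -0.5 0 0;-1.9 0 -0.7 0 0;-2.3 0 -0.9 0 0;-2.8 0 -1.1 0 0;-3.3 0 -1.2 0 0;-3.7 0 -1.4 0 0"

```text
t: 12.4
tool_pos: [0.5624, 0.1193, 0.2244]
tcp_rot: [0.014, 2.46, 0.012]
ft_force: [-2.0, 1.3, -3.4]
finger_gap: 0.005
```

```bash
python3 look.py pics/k3.png
```

```text
12.4 [ 0.     0.015  2.088  0.014  0.356 -1.57 ] tcp [0.5624 0.1193 0.2244] zt [ 0.63   0.005 -0.776] yt [0.007 1.    0.012] f [-2.   1.3 -3.4]
tip [0.6028 0.1196 0.1747] move cm [11.43  0.    4.18]
```

View pics/k3.png

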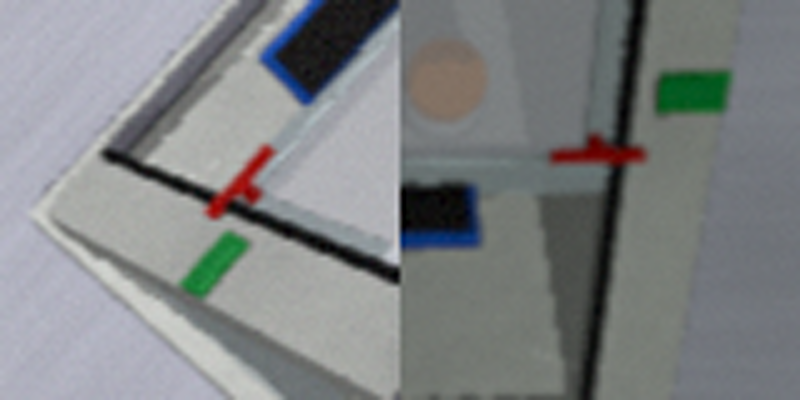

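```bash
python3 rem.py 211 213 646 155
```

```text
[ 0.6293257  -0.18869001  0.23513145] [array([-0.1403456 ,  0.03293791]), array([-0.09809249, -0.06488992])] [ 0.65162996 -0.19153494  0.2638215 ] remaining mm 35.9977194010374
```

Request:
carry_out --targets "-0.4 0 -0.15 0 0;-0.8 0 -0.3 0 0;-1.2 0 -0.45 0 0;-1.5 0 -0.6 0 0;-1.9 0 -0.7 0 0;-2.2 0 -0.85 0 0"

```text
t: 13.1
tool_pos: [0.5749, 0.1189, 0.2461]
tcp_rot: [0.014, 2.457, 0.012]
ft_force: [-2.3, 1.8, -3.6]
finger_gap: 0.002
```

```bash
python3 look.py pics/k4.png
```

```text
13.1 [-0.     0.004  2.047  0.014  0.406 -1.57 ] tcp [0.5749 0.1189 0.2461] zt [ 0.632  0.005 -0.775] yt [0.007 1.    0.013] f [-2.3  1.8 -3.6]
tip [0.6154 0.1193 0.1965] move cm [ 1.378e+01 -1.000e-02  5.040e+00]
```

View pics/k4.png

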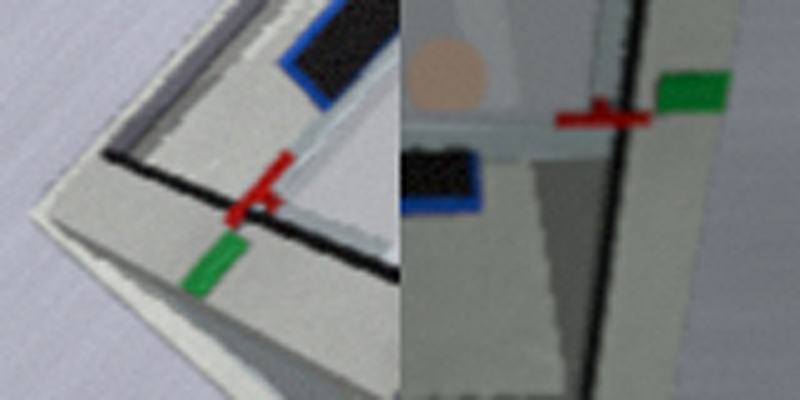

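```bash
python3 rem.py 230 222 651 119; python3 - <<'E'
import pickle,cv2,numpy as np
d=pickle.load(open("cN.pkl","rb"))
a=d["scene"]["image"][285:335,285:335,::-1];b=d["top"]["image"][155:205,365:415,::-1]
cv2.imwrite("pics/z4.png",cv2.resize(np.hstack([a,b]),None,fx=8,fy=8,interpolation=cv2.INTER_NEAREST))
E
```

```text
[ 0.64208532 -0.1887028   0.25473553] [array([-0.22127884,  0.05204977]), array([-0.15366563, -0.10225142])] [ 0.65162996 -0.19153494  0.2638215 ] remaining mm 12.640770339333553
```

View pics/z4.png

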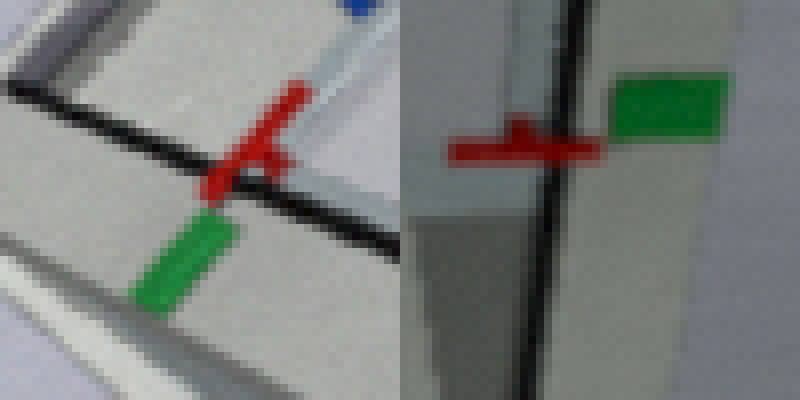

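Request:
carry_out --targets "-0.3 0 -0.1 0 0;-0.6 0 -0.2 0 0;-0.9 0 -0.3 0 0;-1.15 0 -0.45 0 0;-1.15 0 -0.45 0 0;-1.15 0 -0.45 0 0"

```text
t: 13.8
tool_pos: [0.582, 0.1186, 0.2582]
tcp_rot: [0.014, 2.454, 0.012]
ft_force: [-1.0, 0.3, -0.5]
finger_gap: 0.004
```

```bash
python3 look.py pics/k5.png;python3 - <<'E'
import pickle,cv2,numpy as np
d=pickle.load(open("cN.pkl","rb"))
a=d["scene"]["image"][285:335,285:335,::-1];b=d["top"]["image"][150:200,365:415,::-1]
cv2.imwrite("pics/z5.png",cv2.resize(np.hstack([a,b]),None,fx=8,fy=8,interpolation=cv2.INTER_NEAREST))
E
```

```text
13.8 [-1.000e-03 -1.000e-03  2.025e+00  1.400e-02  4.300e-01 -1.570e+00] tcp [0.582  0.1186 0.2582] zt [ 0.635  0.005 -0.773] yt [0.007 1.    0.013] f [-1.   0.3 -0.5]
tip [0.6226 0.119  0.2087] move cm [15.11  0.    5.47]
```

View pics/z5.png

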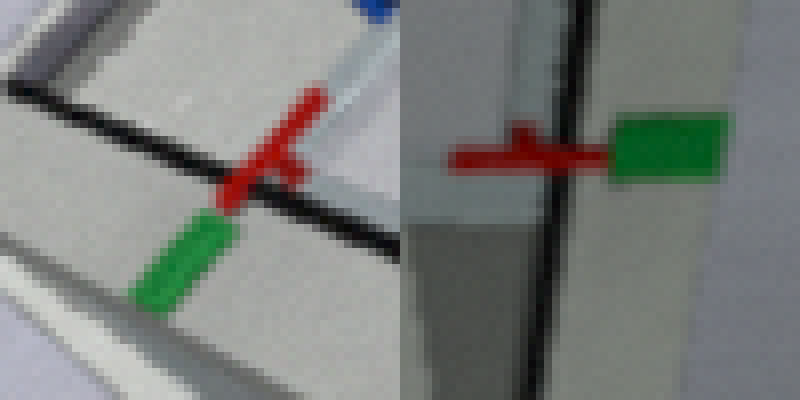

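Request:
carry_out --targets "-0.15 0 -0.05 0 0;-0.25 0 -0.1 0 0;-0.25 0 -0.1 0 0"

```text
t: 14.2
tool_pos: [0.5832, 0.1185, 0.2603]
tcp_rot: [0.015, 2.454, 0.012]
ft_force: [-1.1, 0.8, -1.7]
finger_gap: 0.003
```

```bash
python3 look.py pics/k6.png;python3 - <<'E'
import pickle,cv2,numpy as np
d=pickle.load(open("cN.pkl","rb"))
a=d["scene"]["image"][285:335,285:335,::-1];b=d["top"]["image"][150:200,365:415,::-1]
cv2.imwrite("pics/z6.png",cv2.resize(np.hstack([a,b]),None,fx=8,fy=8,interpolation=cv2.INTER_NEAREST))
E
```

```text
14.2 [-1.00e-03 -1.00e-03  2.02e+00  1.40e-02  4.36e-01 -1.57e+00] tcp [0.5832 0.1185 0.2603] zt [ 0.634  0.005 -0.773] yt [0.007 1.    0.012] f [-1.1  0.8 -1.7]
tip [0.6238 0.1189 0.2109] move cm [1.533e+01 1.000e-02 5.570e+00]
```

View pics/z6.png

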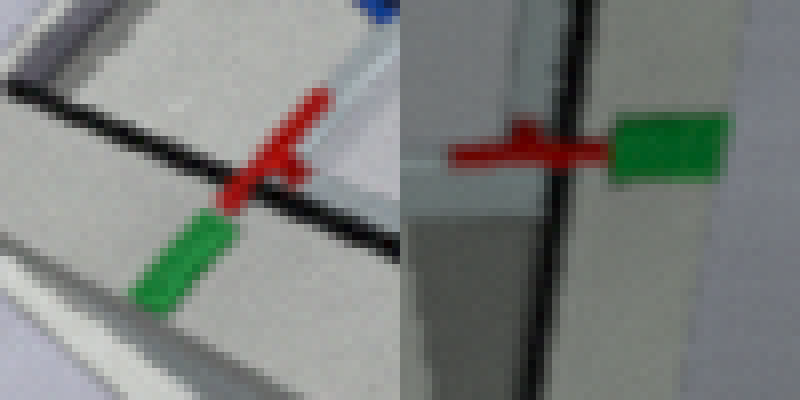

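Request:
carry_out --targets "0.5 0 0 0 0;1.5 0 0 0 0;3.5 0 0 0 0;6 0 0 0 0;8 0 -1 0 0;8 0 -4 0 0;8 0 -4 0 0"

```text
t: 15.0
tool_pos: [0.4954, 0.1196, 0.2425]
tcp_rot: [0.014, 2.45, 0.012]
ft_force: [0.5, -0.1, 0.6]
finger_gap: 0.005
```

```bash
python3 look.py pics/k7.png;python3 - <<'E'
import pickle,cv2,numpy as np
d=pickle.load(open("cN.pkl","rb"))
a=d["scene"]["image"][285:335,285:335,::-1];b=d["top"]["image"][150:200,365:415,::-1]
cv2.imwrite("pics/z7.png",cv2.resize(np.hstack([a,b]),None,fx=8,fy=8,interpolation=cv2.INTER_NEAREST))
cv2.imwrite("pics/s7.png",d["scene"]["image"][:,:,::-1])
E
```

```text
15.0 [ 2.000e-03 -1.860e-01  2.231e+00  1.100e-02  4.050e-01 -1.566e+00] tcp [0.4954 0.1196 0.2425] zt [ 0.638  0.005 -0.77 ] yt [0.007 1.    0.012] f [ 0.5 -0.1  0.6]
tip [0.5362 0.1199 0.1932] move cm [ 7.46 -0.01  9.73]
```

View pics/z7.png

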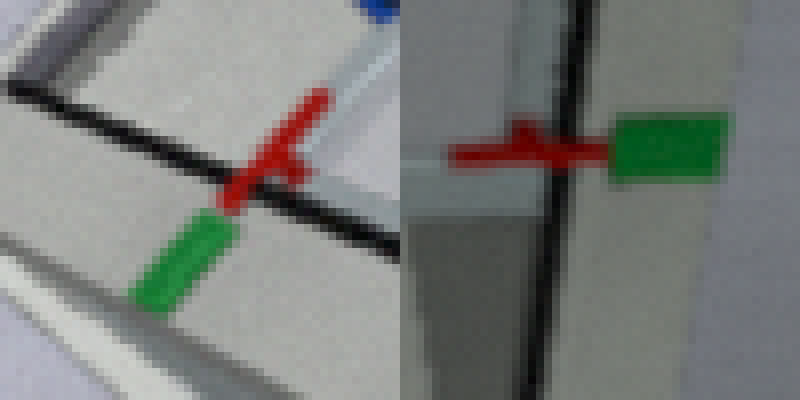

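View pics/s7.png

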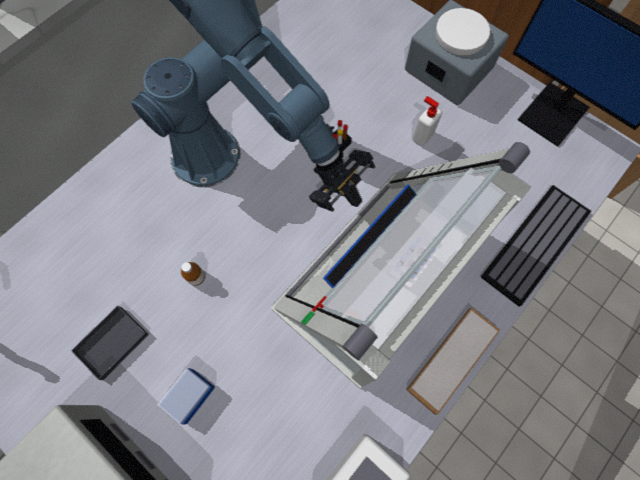

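The stripe hasn't moved since release. It sits in the band at about (389,169) in the top view, and the racks, bottles and boxes in view stand where they were. One short settle, then hand in.

Request:
carry_out --targets "0 0 -1 0 0;0 0 -1 0 0;0 0 -1 0 0"

```text
t: 15.4
tool_pos: [0.4908, 0.1192, 0.249]
tcp_rot: [0.015, 2.45, 0.012]
ft_force: [0.3, 0.7, 0.0]
finger_gap: 0.005
```

```bash
python3 -c "
from station import telemetry,bot
s=telemetry.get_state();print(s['t'],s['tool_pos'],s['ft_force'],abs(s['qvel']).max())
print(bot.hand_in())"
```

```text
15.4 [0.490751   0.11916624 0.24897898] [0.2928526  0.72780247 0.04203485] 0.00550832518167243
the job is handed in; nothing more can be done
None
```

The window is up with the red stripe inside the green band, and the job was handed in at 15.4 s; no verdict is reported.

**How it was done:** I worked the tool to about 39° off vertical and put the closed fingertips under the lip. I then pushed the window about 130 mm up the slope at roughly 50 mm/s with about 2–5 N, and drew the fingers back down and away.

**Last checks:**
- **Stripe position:** in both cameras the stripe sat about 2–4 mm below the band's middle, and it did not move when I let go. Triangulating the points earlier, when about 14 mm was left to go, put it a few mm higher, close to the middle. The two differ by 3–5 mm, well inside the ±12 mm allowed.
- **Clearance:** the fingers were clear of the lip, the wrist force was under 1 N (noise), and the arm was still.
- **Other objects:** in the last scene view, the objects in front of and beside the hood and the green band stood where they were. The black rack was partly hidden behind the gripper, and the white rack and jar were only visible through the pane.

**Joint limits:** the moves don't offer a tilt, so I got it by driving the arm against its reach limits and then joint 5's lower stop. Joint 3 read 0.298 against its listed lower limit of 0.3 during this. That is within the rounding of the listed limits, but I cannot confirm how it is judged. A brief 22 N reading, with no contact, showed when joint 5 reached its stop.

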